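# Hold a spindle in the V-blocks against the spring stop

## Robot

A 7-joint arm with a two-finger parallel gripper is mounted at the origin on a cart in front of the work surface, level with it; the furniture and walls round the work are solid. World frame = base frame: x ahead of the robot, y to its left, z up, the work surface at z = 0. Lengths are in m, angles in rad, forces in N, time in s.
With the tool pointing down it reaches from about 0.4 to 0.925 m from the base axis. Payload 5.6 kg.
Tool frame: the origin (TCP) lies at the very end of the fingers, on their centre line; the grasp point (between the pads) lies 19 mm behind it (env.pinch_z is the z of the grasp point in the tool frame, in m); z points along the fingers, y is the line along which they close (so a half turn about z gives the same grasp; the last joint's range is limited). The gripper opens to 85 mm and grips with 20 to 120 N. Pads are 22 mm wide; open, the fingers measure 114 mm over their backs; the gripper's body (76 mm by 85 mm) begins 54 mm behind the grasp point. The pads swing forward as they close: fully open they stand 13 mm farther back than shut.
Start: joints at [1.106, 0.468, -0.012, 1.603, 0.006, 1.071, -0.056], TCP at [0.266, -0.593, 0.231] pointing down, gripper open.
Joint ranges: [-2.53, 2.53], [-0.31, 2.02], [-1.57, 1.55], [0.28, 2.44], [-1.29, 4.43], [0.15, 1.84], [-2.92, 2.92]. Speed limits (rad/s): [2.57, 2.57, 3.14, 3.14, 3.14, 3.14, 3.14].

## Interface

Orientations are given as a unit quaternion [x, y, z, w].
In Python, from plant import env gives the robot as it stands.
- The arm moves only by the shell command python3 -m jog 'ROWS' [FORCE]. ROWS is JSON, a list of rows, each an object of numbers: "x", "y", "z": the shift along the world's x, y, z each as a share of 40 cm, from -1 to 1; "ax", "ay", "az": the turn, a rotation vector about the world's x, y, z each as a share of 90 degrees, from -1 to 1; "jaw": the closure, from -1 (fully open) to 1 (shut). In form: [{"x": .., "y": .., "z": .., "ax": .., "ay": .., "az": .., "jaw": ..}, ...]. A call has 1 to 12 rows; each row is the pose to reach, as a shift and turn from the pose commanded when the call began; what a row does not reach only later rows make up. A row lasts 1/10 s, in which the tool goes at most 50 mm and 8.59 degrees, less where a joint would pass 70% of its speed; a pose out of reach is approached as far as the arm can. A call with a number of a shift or a turn outside -1 to 1 is refused whole. A call with a gripper value outside its range is refused whole. The fingers move at their own pace and stop on an object; FORCE is the grip in N (left out, the last holds). Time passes only in rows, so rows that repeat a pose let the fingers close. It gives the time, the measured TCP pose, the force, the opening and the grip force at its end, in the units of the state.
- env.get_obs(): the state, without advancing time (a new reading comes with each control period).
- env.camera(name): name is "side" or "top"; returns (picture, depth): 384x512x3 uint8, red, green, blue; 384x512 float32, m along the optical axis (not along the pixel's ray), 0 where there is no reading.
- env.get_calibration(name): a dict with "K" (3x3 intrinsics, pixels), "k1" (the pictures are not rectified: a ray, as slopes to the right and down, at radius r is drawn at 1 + k1 r^2 times it, then the intrinsics apply), "R" (3x3) and "t" (3): a world point X has camera coordinates R X + t. Camera axes: x right, y down, z forward; pixel columns grow to the right and rows downward; lengths in m; the calibration is good to about 2 mm. A picture is of the moment at which its call begins. get_calibration takes no time and is no camera call.
- env.finish_job(): hands the job in; it is judged then, once.
The state is a dict: "t": time; "joint_positions": joint angles; "qd": joint speeds; "joint_torque": joint torques, N m; "position": TCP position; "ee_rot": TCP orientation; "wrist_force": force on the tool from outside, world axes, zero at the start; "wrist_torque": the same for the moment, N m; "gripper_width": finger opening in m; "grip_force": force on a finger pad.
Only numpy, scipy, OpenCV 4.12 (cv2) and the standard library are available. Lean on these libraries where they do the work, as an engineer would, in place of code of your own. Each camera call takes 0.05 s, during which the arm holds its last target. There are 200 camera calls.

## Task

Lift the spindle off its wooden rest and lay it level in both V-blocks of the fixture, brass head towards the spring stop and just clear of it. Then slide the spindle along the V-blocks so that its head pushes the stop back until the black pointer stands in the middle of the green zone (about 12 mm back, not into the red), and finish while still holding it pressed there, steady and seated in both V-blocks, so that a colleague can clamp it. Do not drive the stop to the bottom of its travel, and leave the jar, the tin and the pliers where they are.

Things in the scene. Friction and masses are not known exactly. Their poses are not given: they have to be found in the camera images.
- spindle: loose steel spindle, 0.3 kg, round shank 16 mm in diameter, 205 mm long overall. Origin on its axis; own y runs along it towards the head. Brass head (disc 26 mm in diameter) at y = 97 to 105 mm, thinner dark tail (12 mm) at y = -88 to -100 mm. It starts on the wooden rest, axis level, 47 mm above the worktop
- spindle_head (a point): centre of the flat end face of the brass head, on the spindle's axis (spindle y = +105 mm)
- spindle_tail (a point): centre of the tail's end face, on the spindle's axis (spindle y = -100 mm)
- rest: fixed brown wooden rest, base 60 x 150 x 10 mm, two notched saddles 14 mm thick at y = -60 and +60 mm, 40.5 mm high, with 106 mm of free space between them for fingers down to 10 mm above the worktop. Origin under the base's centre, y along the notches, z up
- fixture: fixed steel fixture, base plate 76 x 300 x 12 mm (y = -92 to 208 mm). Origin on the worktop midway between the V-blocks; y along the grooves to the stop, z up. V-blocks 60 mm wide, 24 mm long, 67 mm high, at y = -60 and 60 mm; 96 mm free between them. V: 90 degrees, 36 mm wide, 18 mm deep; a seated shank's axis is at x = 0, z = 60 mm. Blue stop housing, 80 mm high, at y = 152 to 204 mm
- saddle_mid (a point): point in the fixture midway between the V-blocks on the axis of a seated spindle, 60 mm above the worktop
- stop_face (a point): centre of the front face of the stop's brass pad (disc 28 mm in diameter, square to the V grooves, facing along fixture -y); 118 mm from saddle_mid along fixture y when free, and it moves to +y as the stop is pushed
- stop (a joint): how far the spring stop has been pushed back, m: 0 free, grows along fixture +y to 0.024 at the bottom. The spring pushes back with 2.4 N at 0 and 0.6 N more for each mm. The black pointer on the housing's top shows it: white zone 0 to 8 mm, green 8 to 16 mm (7 to 12 N), red 16 to 24 mm
- flux_jar: brown jar with a black lid, 53 mm in diameter, 66 mm high, a bystander; origin under its centre
- alu_tin: round aluminium tin, 50 mm in diameter, 25 mm high, a bystander; origin under its centre
- pliers: red-handled pliers lying flat, 137 x 31 x 12 mm, a bystander; origin under the centre, length along own x
- v_blocks: the two bright steel V-blocks of the fixture together, fixed to its base plate; same origin and axes as the fixture

How it is judged:
By the outcome, as a careful person would: the job done as asked, in the order asked, and still so for the second after the job is handed in, while the arm keeps its last pose, push and grip.
It also fails if it takes over 42 s, if anything falls off the work surface, if the arm or the gripper's body presses on something with over 40 N, if the wrist force passes 120 N, or if a joint passes its speed limit or range.

## Working session

There is one attempt and no reset: what is moved stays moved. The work goes in short steps, Python scripts to look and compute and a shell command to move; the robot and the scene stay as the last step left them, time stands still between calls to the robot, and variables do not carry over. Pictures are saved under pics/ and viewed, at most 10 in all, crops included, and the job is handed in when it is done.

```bash
ls; mkdir -p pics
cat > h.py <<'E'
import numpy as np, cv2
from plant import env
def ray(cam,uv):
    c=env.get_calibration(cam);K,k1,R,t=[np.array(c[k],float) for k in("K","k1","R","t")]
    d=cv2.undistortPoints(np.array(uv,float).reshape(-1,1,2),K,np.array([float(k1),0,0,0])).reshape(-1,2)
    d=np.c_[d,np.ones(len(d))]@R
    return -R.T@t,d
def onz(cam,uv,z):
    o,d=ray(cam,uv);return o+d*((z-o[2])/d[:,2])[:,None]
def cloud(cam,depth):
    h,w=depth.shape;uv=np.stack(np.meshgrid(np.arange(w),np.arange(h)),-1).reshape(-1,2)
    o,d=ray(cam,uv);return (o+d*depth.reshape(-1,1)).reshape(h,w,3)
E
python3 - <<'E'
from h import *
for n in("top","side"):
    p,d=env.camera(n);cv2.imwrite(f"pics/{n}0.png",p[:,:,::-1]);np.save(f"{n}0.npy",d)
    c=env.get_calibration(n);R=np.array(c["R"]);print(n,c["K"],c["k1"],-R.T@np.array(c["t"]),R[2])
print(env.get_obs(),env.pinch_z)
E
```

```text
pics
top [[403.63020808   0.         251.43107237]
 [  0.         403.63020808 196.52936922]
 [  0.           0.           1.        ]] -0.1160948388574658 [ 0.39069257 -0.03621801  1.01369109] [ 0.20246845  0.00810141 -0.97925527]
side [[359.17690457   0.         252.26973612]
 [  0.         359.17690457 192.5902584 ]
 [  0.           0.           1.        ]] -0.029669842228487363 [ 0.48955512 -0.71066713  0.57885228] [ 0.11121578  0.78899592 -0.6042487 ]
{'t': 0.1, 'joint_positions': array([ 1.10597361,  0.46828194, -0.01157374,  1.60355353,  0.00600584,
        1.07138702, -0.05630863]), 'qd': array([-0.00070924, -0.00139098, -0.00150089, -0.003445  , -0.0013691 ,
        0.00083608,  0.00026719]), 'joint_torque': array([ 9.88390420e-04, -5.33525169e+01,  2.15315656e-02, -2.51966161e+01,
        1.14980634e-02,  4.32075933e-03,  4.36467963e-05]), 'position': array([ 0.26583976, -0.59259569,  0.23042911]), 'ee_rot': array([ 9.77850277e-01,  2.09304085e-01, -2.31793174e-04, -7.63591020e-04]), 'wrist_force': array([-0.01199772, -0.75549874,  0.67086593]), 'wrist_torque': array([0.01227423, 0.02230789, 0.02678747]), 'grip_force': 0.0, 'gripper_width': 0.08550807697267819} -0.0187
```

View pics/top0.png

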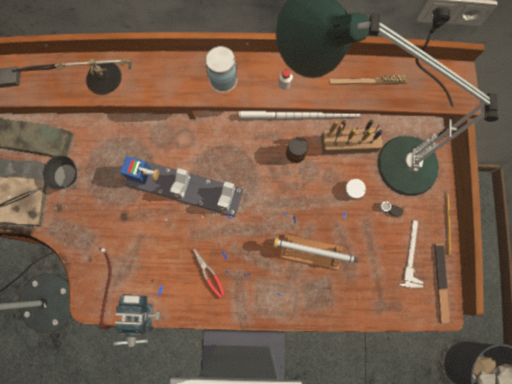

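View pics/side0.png

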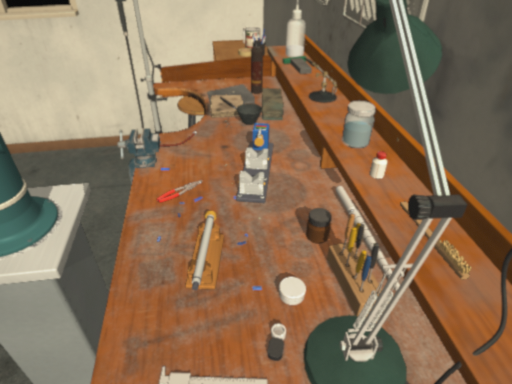

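The top view shows the spindle with its brass head at about (278,243) and tail at (355,260). The fixture has V-blocks at (180,182) and (227,195) and a blue stop at (135,168). The jar is at (297,149), the tin at (356,188) and the pliers at (208,275). The side view agrees.

Run:
```python
from h import *
p=cv2.imread("pics/top0.png");d=np.load("top0.npy");P=cloud("top",d)
Z=P[...,2]
def show(n,u0,v0,u1,v1,z0,z1):
    m=np.zeros(Z.shape,bool);m[v0:v1,u0:u1]=True;m&=(Z>z0)&(Z<z1)&(d>0)
    q=P[m];c=q.mean(0);w,V=np.linalg.eigh(np.cov(q[:,:2].T));a=V[:,1]*np.sign(V[1,1]);s=(q[:,:2]-c[:2])@a
    print(n,len(q),c.round(4),"axis",a.round(4),np.degrees(np.arctan2(-a[0],a[1])).round(2),"ext",np.percentile(s,[0,2,98,100]).round(4),"z",np.percentile(q[:,2],[5,50,95]).round(4))
    return q
show("spindle",262,230,370,275,.046,.075)
show("rest",262,230,370,275,.005,.03)
show("vblk1",165,165,200,202,.045,.08)
show("vblk2",207,178,245,215,.045,.08)
show("base",110,150,250,220,.006,.02)
show("housing",115,150,165,190,.07,.1)
show("jar",280,130,315,165,.05,.09);show("tin",340,175,370,202,.015,.04)
print("table",np.median(Z[290:310,300:340]))
# shank edges seen by brightness
c1=cv2.resize(p[150:220,110:250],None,fx=5,fy=5,interpolation=cv2.INTER_CUBIC)
c2=cv2.resize(p[225:275,255:375],None,fx=5,fy=5,interpolation=cv2.INTER_CUBIC)
o=np.zeros((600,700,3),np.uint8);o[:350,:700]=c1;o[350:600,:600]=c2;cv2.imwrite("pics/crop0.png",o)
```

```text
spindle 579 [ 0.4615 -0.1794  0.0516] axis [0.1918 0.9814] -11.06 ext [-0.1088 -0.1022  0.0943  0.0968] z [0.0472 0.0516 0.0561]
rest 847 [ 0.4597 -0.1762  0.0088] axis [0.1971 0.9804] -11.37 ext [-0.0759 -0.0679  0.0699  0.0725] z [0.0058 0.0085 0.012 ]
vblk1 286 [0.6216 0.1498 0.0592] axis [-0.9645  0.2639] 74.7 ext [-0.031  -0.0295  0.0296  0.03  ] z [0.0483 0.0606 0.0673]
vblk2 271 [0.5907 0.034  0.0594] axis [-0.9685  0.249 ] 75.58 ext [-0.0312 -0.0293  0.0294  0.0305] z [0.0481 0.0611 0.0675]
base 2211 [0.6144 0.1343 0.0109] axis [0.2285 0.9735] -13.21 ext [-0.1352 -0.1305  0.1476  0.1672] z [0.0078 0.0109 0.0144]
housing 434 [0.6504 0.2571 0.079 ] axis [0.2316 0.9728] -13.39 ext [-0.0537 -0.0513  0.0306  0.0335] z [0.0735 0.0791 0.0841]
jar 323 [ 0.7168 -0.1404  0.0633] axis [-0.908  0.419] 65.23 ext [-0.0266 -0.0237  0.0218  0.0234] z [0.0573 0.0639 0.0666]
tin 322 [ 0.6221 -0.2898  0.0234] axis [-0.3447  0.9387] 20.16 ext [-0.0263 -0.0245  0.0228  0.0245] z [0.0198 0.0235 0.0265]
table -0.0015718482877353779
```

View pics/crop0.png

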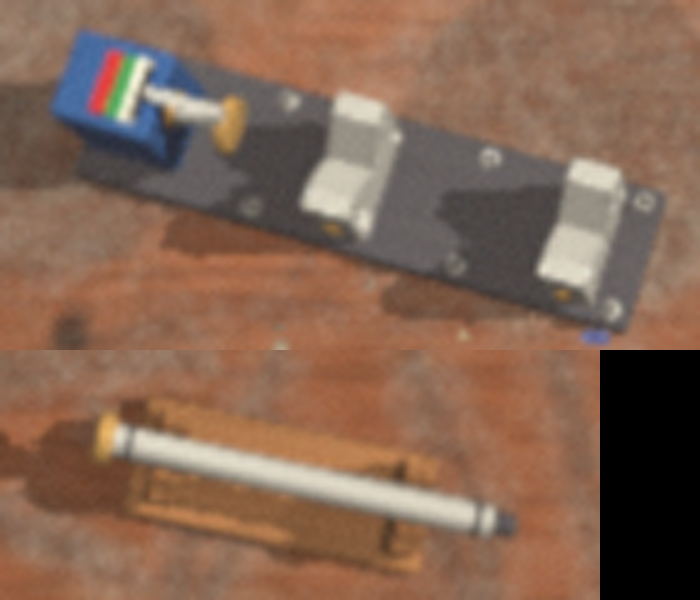

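The crop shows sharp ends. The head face is at crop (97,437), about px (274.4,242.4), and the tail end is at (515,523), about px (358,259.6). The pointer is at the white end and the brass pad faces the V-blocks.

Run:
```python
from h import *
p=cv2.imread("pics/top0.png");d=np.load("top0.npy");P=cloud("top",d);Z=P[...,2]
e=onz("top",[[274.4,242.4],[358,259.6]],.047);print("ends",e.round(4),np.linalg.norm(e[0]-e[1]),np.degrees(np.arctan2(*(e[0]-e[1])[:2])),e.mean(0))
g=p.min(2);m=np.zeros_like(g);m[230:272,278:352]=(g[230:272,278:352]>120)
uv=np.argwhere(m)[:,::-1];q=onz("top",uv,.054);c=q.mean(0);f=cv2.fitLine(q[:,:2].astype(np.float32),cv2.DIST_HUBER,0,.01,.01).ravel();print("shank line",len(uv),f,np.degrees(np.arctan(f[0]/f[1])))
for n,(u0,v0,u1,v1) in {"v1":(165,165,200,202),"v2":(207,178,245,215)}.items():
    s=(slice(v0,v1),slice(u0,u1));k=(Z[s]>.063)&(g[s]>120);q=P[s][k];r=cv2.minAreaRect(q[:,:2].astype(np.float32));print(n,len(q),q.mean(0).round(4),r)
hsv=cv2.cvtColor(p,cv2.COLOR_BGR2HSV)
k=cv2.inRange(hsv,(0,150,110),(6,255,255))>0
k[:245]=0;k[305:]=0;k[:,:185]=0;k[:,230:]=0;print("pliers",k.sum(),P[k].mean(0),P[k].min(0),P[k].max(0))
# brass pad
k=cv2.inRange(hsv,(12,100,100),(28,255,255))>0;k[:160]=0;k[185:]=0;k[:,:148]=0;k[:,162:]=0;print("pad",k.sum(),np.median(P[k],0),np.argwhere(k).mean(0))
```

```text
ends [[ 0.4797 -0.0857  0.047 ]
 [ 0.4419 -0.2866  0.047 ]] 0.2044092692204449 10.632214224794392 [ 0.46079289 -0.18611158  0.047     ]
shank line 443 [ 0.19644374  0.9805151   0.46224457 -0.18193808] 11.329075
v1 114 [0.6219 0.1507 0.0657] ((0.6223962903022766, 0.1503751575946808), (0.025218728929758072, 0.060778334736824036), 73.47673797607422)
v2 114 [0.5883 0.0329 0.0823] ((0.5030219554901123, 0.013296615332365036), (0.24143867194652557, 0.044561080634593964), 13.330723762512207)
pliers 198 [0.37135581 0.05321889 0.01273864] [ 0.3465207  -0.03621801 -0.00513901] [0.39976067 0.07936326 1.01369109]
pad 47 [0.63603634 0.20672943 0.06524373] [174.61702128 155.78723404]
```

```bash
python3 -m jog '[{"x":0.487,"y":1,"z":-0.2,"az":0.607,"jaw":-1},{"x":0.487,"y":1,"z":-0.2,"az":0.607,"jaw":-1},{"x":0.487,"y":1,"z":-0.2,"az":0.607,"jaw":-1},{"x":0.487,"y":1,"z":-0.2,"az":0.607,"jaw":-1},{"x":0.487,"y":1,"z":-0.2,"az":0.607,"jaw":-1},{"x":0.487,"y":1,"z":-0.2,"az":0.607,"jaw":-1},{"x":0.487,"y":1,"z":-0.2,"az":0.607,"jaw":-1},{"x":0.487,"y":1,"z":-0.2,"az":0.607,"jaw":-1},{"x":0.487,"y":1,"z":-0.2,"az":0.607,"jaw":-1},{"x":0.487,"y":1,"z":-0.2,"az":0.607,"jaw":-1},{"x":0.487,"y":1,"z":-0.2,"az":0.607,"jaw":-1},{"x":0.487,"y":1,"z":-0.2,"az":0.607,"jaw":-1}]'
python3 - <<'E'
from h import *
o=env.get_obs();print(o["t"],o["position"],o["ee_rot"],o["joint_positions"])
for n in("top","side"):
    p,d=env.camera(n);cv2.imwrite(f"pics/{n}1.png",p[:,:,::-1])
p=cv2.imread("pics/side1.png");cv2.imwrite("pics/s1.png",cv2.resize(p[120:340,120:340],None,fx=2.7,fy=2.7))
E
```

```text
0.1 [ 0.26583976 -0.59259569  0.23042911] [ 9.77850277e-01  2.09304085e-01 -2.31793174e-04 -7.63591020e-04] [ 1.10597361  0.46828194 -0.01157374  1.60355353  0.00600584  1.07138702
 -0.05630863]invalid input at $[0]: expected keys x, y, z, ax, ay, az, jaw
```

View pics/s1.png

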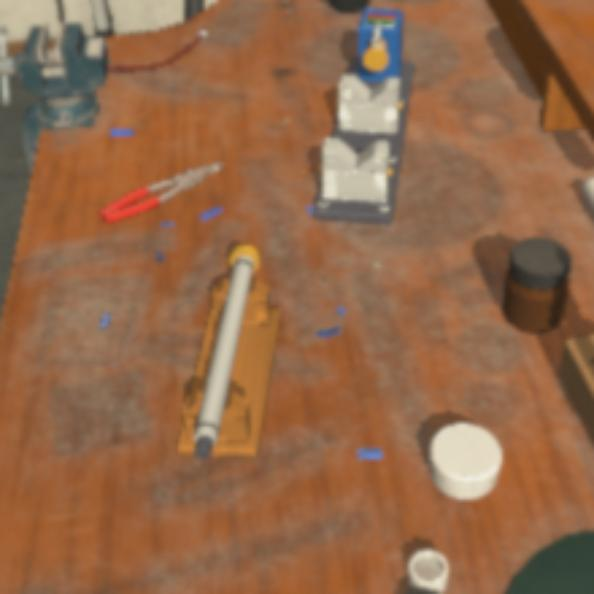

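The arm hasn't moved, because every row needs all seven keys. The side view is unchanged: spindle on the rest, fixture free.

```bash
python3 -m jog '[{"x":0.487,"y":1,"z":-0.2,"ax":0,"ay":0,"az":0.607,"jaw":-1},{"x":0.487,"y":1,"z":-0.2,"ax":0,"ay":0,"az":0.607,"jaw":-1},{"x":0.487,"y":1,"z":-0.2,"ax":0,"ay":0,"az":0.607,"jaw":-1},{"x":0.487,"y":1,"z":-0.2,"ax":0,"ay":0,"az":0.607,"jaw":-1},{"x":0.487,"y":1,"z":-0.2,"ax":0,"ay":0,"az":0.607,"jaw":-1},{"x":0.487,"y":1,"z":-0.2,"ax":0,"ay":0,"az":0.607,"jaw":-1},{"x":0.487,"y":1,"z":-0.2,"ax":0,"ay":0,"az":0.607,"jaw":-1},{"x":0.487,"y":1,"z":-0.2,"ax":0,"ay":0,"az":0.607,"jaw":-1},{"x":0.487,"y":1,"z":-0.2,"ax":0,"ay":0,"az":0.607,"jaw":-1},{"x":0.487,"y":1,"z":-0.2,"ax":0,"ay":0,"az":0.607,"jaw":-1},{"x":0.487,"y":1,"z":-0.2,"ax":0,"ay":0,"az":0.607,"jaw":-1},{"x":0.487,"y":1,"z":-0.2,"ax":0,"ay":0,"az":0.607,"jaw":-1}]'
python3 - <<'E'
from h import *
from scipy.spatial.transform import Rotation as R
o=env.get_obs();print(o["t"],o["position"],R.from_quat(o["ee_rot"]).as_matrix().round(4),o["joint_positions"])
for n in("top","side"):
    p,d=env.camera(n);cv2.imwrite(f"pics/{n}1.png",p[:,:,::-1])
p=cv2.imread("pics/side1.png");cv2.imwrite("pics/s1.png",cv2.resize(p[120:340,120:340],None,fx=2.7,fy=2.7))
E
```

```text
t: 1.4
position: [0.4604, -0.1943, 0.1513]
ee_rot: [0.773, 0.634, -0.0, 0.0]
wrist_force: [-0.2, -0.5, 0.5]
gripper_width: 0.0854
grip_force: 0.0
1.4 [ 0.46042665 -0.19430093  0.15130855] [[ 1.959e-01  9.806e-01 -3.000e-04]
 [ 9.806e-01 -1.959e-01 -7.000e-04]
 [-8.000e-04 -2.000e-04 -1.000e+00]] [ 0.63672655  0.35451428 -0.36173978  2.01592506  0.17319848  0.80002988
 -0.02271392]
```

View pics/s1.png

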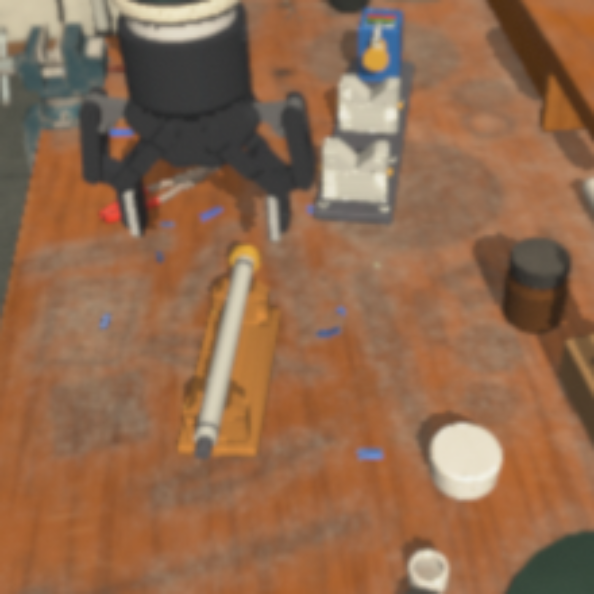

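The open fingers straddle the spindle line above the rest: tips at crop (135,230) and (278,235), shank below. Descend and close.

```bash
python3 -m jog '[{"x":0,"y":0.01,"z":-0.1,"ax":0,"ay":0,"az":0,"jaw":-1},{"x":0,"y":0.01,"z":-0.2,"ax":0,"ay":0,"az":0,"jaw":-1},{"x":0,"y":0.01,"z":-0.27,"ax":0,"ay":0,"az":0,"jaw":-1},{"x":0,"y":0.01,"z":-0.305,"ax":0,"ay":0,"az":0,"jaw":-1},{"x":0,"y":0.01,"z":-0.305,"ax":0,"ay":0,"az":0,"jaw":-1},{"x":0,"y":0.01,"z":-0.305,"ax":0,"ay":0,"az":0,"jaw":0.3},{"x":0,"y":0.01,"z":-0.305,"ax":0,"ay":0,"az":0,"jaw":0.5},{"x":0,"y":0.01,"z":-0.305,"ax":0,"ay":0,"az":0,"jaw":0.6},{"x":0,"y":0.01,"z":-0.305,"ax":0,"ay":0,"az":0,"jaw":1},{"x":0,"y":0.01,"z":-0.305,"ax":0,"ay":0,"az":0,"jaw":1},{"x":0,"y":0.01,"z":-0.305,"ax":0,"ay":0,"az":0,"jaw":1},{"x":0,"y":0.01,"z":-0.305,"ax":0,"ay":0,"az":0,"jaw":1}]' 60
```

```text
t: 2.7
position: [0.4622, -0.1894, 0.0301]
ee_rot: [0.773, 0.635, 0.001, 0.001]
wrist_force: [1.4, -0.4, 7.0]
gripper_width: 0.0144
grip_force: 58.4
```

```bash
python3 -m jog '[{"x":0,"y":0,"z":0.02,"ax":0,"ay":0,"az":0,"jaw":1},{"x":0,"y":0,"z":0.05,"ax":0,"ay":0,"az":0,"jaw":1},{"x":0,"y":0,"z":0.1,"ax":0,"ay":0,"az":0,"jaw":1},{"x":0,"y":0,"z":0.17,"ax":0,"ay":0,"az":0,"jaw":1},{"x":0,"y":0,"z":0.23,"ax":0,"ay":0,"az":0,"jaw":1},{"x":0,"y":0,"z":0.25,"ax":0,"ay":0,"az":0,"jaw":1},{"x":0,"y":0,"z":0.25,"ax":0,"ay":0,"az":0,"jaw":1},{"x":0,"y":0,"z":0.25,"ax":0,"ay":0,"az":0,"jaw":1}]' 80
python3 - <<'E'
from h import *
o=env.get_obs();print(o["position"],o["wrist_torque"])
for n in("top","side"):
    p,d=env.camera(n);cv2.imwrite(f"pics/{n}2.png",p[:,:,::-1]);np.save(f"{n}2.npy",d)
a=cv2.imread("pics/side2.png")[120:320,150:300];b=cv2.imread("pics/top2.png")[200:300,250:400]
o=np.zeros((600,800,3),np.uint8);o[:560,:420]=cv2.resize(a,(420,560));o[:250,425:800]=cv2.resize(b,(375,250));cv2.imwrite("pics/c2.png",o)
E
```

```text
t: 3.5
position: [0.4599, -0.1889, 0.1285]
ee_rot: [0.773, 0.635, -0.001, -0.001]
wrist_force: [-0.4, -0.5, -3.1]
gripper_width: 0.0133
grip_force: 78.2
[ 0.4598733  -0.18889441  0.12846114] [-0.04367925  0.00691414  0.00991776]
```

View pics/c2.png

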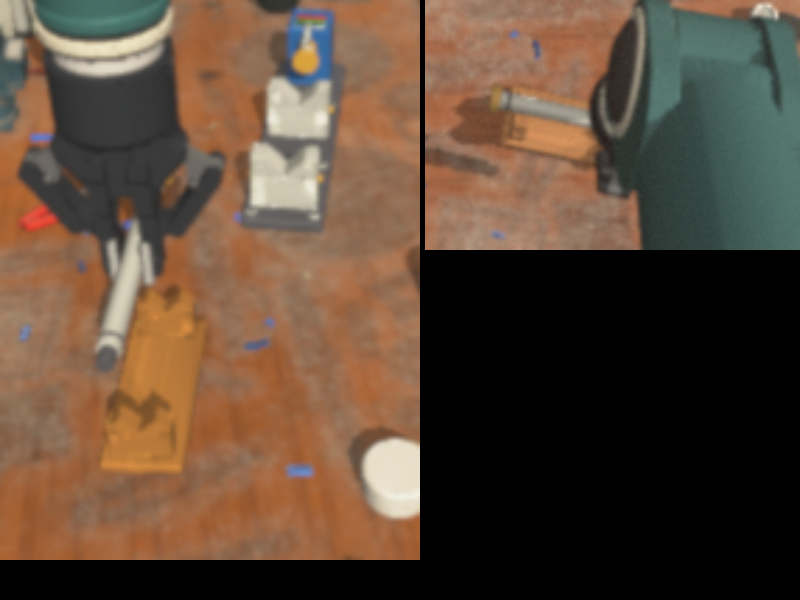

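The spindle is gripped at mid-shank, clear of the rest, with the tail at side px (188,247) and the head at top px (277,239). Next I'll measure its tilt and refine the fixture axis.

Run:
```python
from h import *
D=np.load("side2.npy");P=cloud("side",D);T=cloud("top",np.load("top2.npy"))
d=np.load("side2.npy")
# shank points above z=.1 seen by side, tail part ; by top, head part
for n,Q,(u0,v0,u1,v1) in (("side",P,(180,198,212,256)),("top",T,(268,228,318,262))):
    q=Q[v0:v1,u0:u1].reshape(-1,3);q=q[(q[:,2]>.12)&(q[:,2]<.18)]
    a=np.array([.196,.9806]);s=(q[:,:2]-[.4599,-.1889])@a;k=abs((q[:,:2]-[.4599,-.1889])@[.9806,-.196])<.02
    q=q[k];s=s[k]
    print(n,len(q),"s",np.percentile(s,[0,2,98,100]).round(4))
    for lo in np.arange(-.11,.11,.02):
        j=(s>lo)&(s<lo+.02)
        if j.sum()>8: print("  s",round(lo+.01,3),"ztop",np.percentile(q[j,2],[50,90]).round(4),"x-mid",np.median((q[j,:2]-[.4599,-.1889])@[.9806,-.196]).round(4))
# fixture geometry, first picture
p=cv2.imread("pics/top0.png");T=cloud("top",np.load("top0.npy"));g=p.max(2)
P2=cloud("side",np.load("side2.npy"))
for n,Q,b in (("top",T,[(165,165,200,202),(207,178,245,215)]),("side",P2,[(238,142,275,176),(232,168,275,205)])):
    c=[]
    for u0,v0,u1,v1 in b:
        q=Q[v0:v1,u0:u1].reshape(-1,3);q=q[(q[:,2]>.062)&(q[:,2]<.075)&(q[:,0]>.5)]
        r=cv2.minAreaRect(q[:,:2].astype(np.float32));c.append(np.array(r[0]));print(n,len(q),q.mean(0).round(4),np.round(r[0],4),np.round(r[1],4),r[2])
    e=c[0]-c[1];print("  dir",np.degrees(np.arctan2(*e)) if e[1]>0 else e,np.linalg.norm(e),(c[0]+c[1])/2)
```

```text
side 716 s [-0.0984 -0.0976  0.0194  0.0379]
  s -0.1 ztop [0.1483 0.1512] x-mid 0.0
  s -0.08 ztop [0.1508 0.1533] x-mid 0.0016
  s -0.06 ztop [0.1519 0.1534] x-mid 0.002
  s -0.04 ztop [0.1521 0.1534] x-mid 0.0016
  s -0.02 ztop [0.1526 0.1762] x-mid 0.0008
  s 0.0 ztop [0.1532 0.1704] x-mid 0.0009
  s 0.02 ztop [0.152  0.1557] x-mid -0.0038
top 319 s [0.0173 0.0216 0.1058 0.1064]
  s 0.02 ztop [0.1491 0.1515] x-mid -0.004
  s 0.04 ztop [0.1499 0.1524] x-mid -0.0027
  s 0.06 ztop [0.1499 0.1523] x-mid -0.0025
  s 0.08 ztop [0.1496 0.1525] x-mid -0.0026
  s 0.1 ztop [0.1513 0.1559] x-mid -0.0028
top 123 [0.622  0.1509 0.0656] [0.6224 0.1505] [0.0252 0.0608] 73.6946029663086
top 129 [0.5923 0.0341 0.0652] [0.5917 0.0345] [0.0242 0.0607] 75.2629165649414
  dir 14.85558336036437 0.11995692236788942 [0.6070514  0.09248727]
side 130 [0.6088 0.099  0.0665] [0.6147 0.1146] [0.1845 0.0593] 74.94229125976562
side 95 [0.5928 0.0327 0.0664] [0.5934 0.0345] [0.0276 0.0598] 73.8548355102539
  dir 14.874154390411723 0.0828939673681968 [0.60401607 0.07457593]
```

```bash
python3 -m jog '[{"x":0.03,"y":0.06,"z":0,"ax":0,"ay":0,"az":-0.01,"jaw":1},{"x":0.08,"y":0.15,"z":0,"ax":0,"ay":0,"az":-0.02,"jaw":1},{"x":0.13,"y":0.25,"z":0,"ax":0,"ay":0,"az":-0.04,"jaw":1},{"x":0.18,"y":0.35,"z":0,"ax":0,"ay":0,"az":-0.04,"jaw":1},{"x":0.23,"y":0.45,"z":0,"ax":0,"ay":0,"az":-0.04,"jaw":1},{"x":0.28,"y":0.54,"z":0,"ax":0,"ay":0,"az":-0.04,"jaw":1},{"x":0.32,"y":0.62,"z":0,"ax":0,"ay":0,"az":-0.04,"jaw":1},{"x":0.35,"y":0.68,"z":0,"ax":0,"ay":0,"az":-0.04,"jaw":1},{"x":0.37,"y":0.713,"z":0,"ax":0,"ay":0,"az":-0.04,"jaw":1},{"x":0.37,"y":0.713,"z":-0.06,"ax":0,"ay":0,"az":-0.04,"jaw":1},{"x":0.37,"y":0.713,"z":-0.13,"ax":0,"ay":0,"az":-0.04,"jaw":1},{"x":0.37,"y":0.713,"z":-0.13,"ax":0,"ay":0,"az":-0.04,"jaw":1}]' 80
python3 - <<'E'
from h import *
o=env.get_obs();print(o["position"],o["wrist_torque"],o["wrist_force"])
for n in("top","side"):
    p,d=env.camera(n);cv2.imwrite(f"pics/{n}3.png",p[:,:,::-1]);np.save(f"{n}3.npy",d)
a=cv2.imread("pics/side3.png")[110:220,200:310];b=cv2.imread("pics/top3.png")[140:220,110:260]
o=np.zeros((600,800,3),np.uint8);o[:400,:400]=cv2.resize(a,(400,400));o[400:600,:375]=cv2.resize(b,(375,200));cv2.imwrite("pics/c3.png",o)
E
```

```text
t: 4.8
position: [0.6051, 0.0942, 0.0725]
ee_rot: [0.793, 0.61, -0.005, -0.002]
wrist_force: [0.2, -0.8, -3.4]
gripper_width: 0.013
grip_force: 78.3
[0.60509173 0.09417148 0.07248645] [-0.03043248  0.07645295 -0.02912382] [ 0.21850114 -0.76785202 -3.41643199]
```

View pics/c3.png

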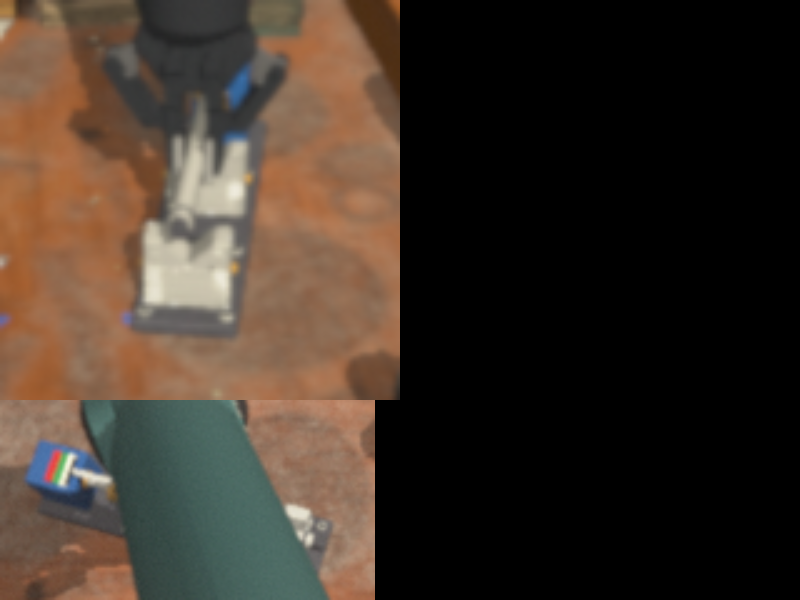

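The tail (side crop (182,222)) hangs just above the near V-block, and the stop pointer is still in the white. Let it settle, then measure the alignment.

```bash
python3 -m jog '[{"x":0,"y":0,"z":0,"ax":0,"ay":0,"az":0,"jaw":1},{"x":0,"y":0,"z":0,"ax":0,"ay":0,"az":0,"jaw":1},{"x":0,"y":0,"z":0,"ax":0,"ay":0,"az":0,"jaw":1}]' 80
cat > m.py <<'E'
from h import *
def shank(n):
    p,d=env.camera("side");cv2.imwrite(f"pics/side{n}.png",p[:,:,::-1]);np.save(f"side{n}.npy",d)
    p2,d2=env.camera("top");cv2.imwrite(f"pics/top{n}.png",p2[:,:,::-1]);np.save(f"top{n}.npy",d2)
    a=np.radians(14.86);ax=np.array([np.sin(a),np.cos(a)]);nx=np.array([ax[1],-ax[0]])
    P=cloud("side",d);q=P[100:240,200:320].reshape(-1,3)
    s=(q[:,:2]-[.607,.0925])@ax;x=(q[:,:2]-[.607,.0925])@nx
    for lo in np.arange(-.12,0,.012):
        j=(s>lo)&(s<lo+.012)&(abs(x)<.02)&(q[:,2]>.045)&(q[:,2]<.11)
        if j.sum()>5:
            t=np.percentile(q[j,2],92);k=j&(q[:,2]>t-.007);print("  fy %.3f n %d ztop %.4f x %.4f"%(lo+.006,j.sum(),t,x[k].mean()))
    j=(abs(x)<.025)&(s>-.13)&(s<-.02)&(q[:,2]>.05)&(q[:,2]<.11);print("tail-most s of high pts",np.percentile(s[j&(q[:,2]>.07)],[0,2]) if (j&(q[:,2]>.07)).any() else None)
    o=env.get_obs();e=o["position"][:2]-[.607,.0925];Q=o["ee_rot"]
    print("t",o["t"],"TCP fixture x,y,z",e@nx,e@ax,o["position"][2],"heading",90-2*np.degrees(np.arctan2(Q[1],Q[0])),"F",o["wrist_force"].round(2),"along",o["wrist_force"][:2]@ax,"T",o["wrist_torque"].round(2))
E
python3 -c "
from m import *
shank(4)"
```

```text
t: 5.2
position: [0.6096, 0.096, 0.0785]
ee_rot: [0.792, 0.61, 0.001, 0.001]
wrist_force: [-0.6, 0.3, -3.5]
gripper_width: 0.0135
grip_force: 78.3
  fy -0.090 n 25 ztop 0.1017 x 0.0013
  fy -0.078 n 38 ztop 0.1039 x 0.0018
  fy -0.066 n 119 ztop 0.1017 x 0.0027
  fy -0.054 n 55 ztop 0.1031 x 0.0019
  fy -0.042 n 25 ztop 0.1044 x 0.0014
  fy -0.030 n 13 ztop 0.1037 x 0.0018
  fy -0.018 n 14 ztop 0.1039 x 0.0030
  fy -0.006 n 85 ztop 0.1075 x 0.0016
tail-most s of high pts [-0.09539401 -0.09502722]
t 5.3 TCP fixture x,y,z 0.0012798740163775205 0.0040498865432346135 0.07808922594366419 heading 14.817282433249801 F [-0.27 -0.07 -3.18] along -0.14037904303544715 T [-0.08 -0.01 -0.03]
```

```bash
python3 -m jog '[{"x":0,"y":0,"z":-0.03,"ax":0,"ay":0,"az":0,"jaw":1},{"x":0,"y":0,"z":-0.055,"ax":0,"ay":0,"az":0,"jaw":1},{"x":0,"y":0,"z":-0.07,"ax":0,"ay":0,"az":0,"jaw":1},{"x":0,"y":0,"z":-0.08,"ax":0,"ay":0,"az":0,"jaw":1},{"x":0,"y":0,"z":-0.083,"ax":0,"ay":0,"az":0,"jaw":1},{"x":0,"y":0,"z":-0.083,"ax":0,"ay":0,"az":0,"jaw":1},{"x":0,"y":0,"z":-0.083,"ax":0,"ay":0,"az":0,"jaw":1}]' 80
python3 -c "
from m import *
shank(5)"
```

```text
t: 6.0
position: [0.6091, 0.0961, 0.0443]
ee_rot: [0.792, 0.61, 0.0, 0.0]
wrist_force: [0.9, 0.0, -2.9]
gripper_width: 0.0137
grip_force: 78.7
  fy -0.090 n 26 ztop 0.0667 x 0.0009
  fy -0.078 n 29 ztop 0.0692 x -0.0004
  fy -0.066 n 93 ztop 0.0688 x 0.0003
  fy -0.054 n 44 ztop 0.0694 x -0.0009
  fy -0.042 n 17 ztop 0.0698 x 0.0006
  fy -0.030 n 16 ztop 0.0698 x 0.0023
  fy -0.018 n 16 ztop 0.0698 x 0.0020
  fy -0.006 n 174 ztop 0.1026 x -0.0002
tail-most s of high pts [-0.08126454 -0.07984024]
t 6.1 TCP fixture x,y,z 0.0010838190322722415 0.004106170903732141 0.044311802148546235 heading 14.812624284835394 F [ 1.21  0.82 -3.62] along 1.0990746389843058 T [-0.09 -0.27 -0.08]
```

```bash
python3 -m jog '[{"x":0,"y":0,"z":-0.003,"ax":0,"ay":0,"az":0,"jaw":1},{"x":0,"y":0,"z":-0.003,"ax":0,"ay":0,"az":0,"jaw":1},{"x":0,"y":0,"z":-0.003,"ax":0,"ay":0,"az":0,"jaw":1}]' 80; python3 -c "
from plant import env;o=env.get_obs();print(o['wrist_force'],o['wrist_torque'])"
python3 -m jog '[{"x":0,"y":0,"z":-0.003,"ax":0,"ay":0,"az":0,"jaw":1},{"x":0,"y":0,"z":-0.003,"ax":0,"ay":0,"az":0,"jaw":1},{"x":0,"y":0,"z":-0.003,"ax":0,"ay":0,"az":0,"jaw":1}]' 80; python3 -c "
from plant import env;o=env.get_obs();print(o['wrist_force'],o['wrist_torque'])"
```

```text
t: 6.4
position: [0.6097, 0.0962, 0.0435]
ee_rot: [0.792, 0.61, 0.001, 0.001]
wrist_force: [2.1, -0.8, 1.5]
gripper_width: 0.0133
grip_force: 78.9
[ 2.07787971 -0.75888644  1.52363211] [-0.18138111 -0.41813629 -0.01544153]
t: 6.7
position: [0.6099, 0.0962, 0.0433]
ee_rot: [0.792, 0.61, 0.001, 0.001]
wrist_force: [0.3, -2.2, 8.3]
gripper_width: 0.0137
grip_force: 80.0
[ 0.27203183 -2.15016766  8.30587862] [-0.26238009  0.0499086  -0.02757876]
```

```bash
python3 -m jog '[{"x":0.001,"y":0.004,"z":0,"ax":0,"ay":0,"az":0,"jaw":1},{"x":0.0023,"y":0.009,"z":0,"ax":0,"ay":0,"az":0,"jaw":1},{"x":0.0037,"y":0.014,"z":0,"ax":0,"ay":0,"az":0,"jaw":1},{"x":0.005,"y":0.019,"z":0,"ax":0,"ay":0,"az":0,"jaw":1},{"x":0.0063,"y":0.024,"z":0,"ax":0,"ay":0,"az":0,"jaw":1},{"x":0.0077,"y":0.029,"z":0,"ax":0,"ay":0,"az":0,"jaw":1},{"x":0.009,"y":0.034,"z":0,"ax":0,"ay":0,"az":0,"jaw":1},{"x":0.0096,"y":0.036,"z":0,"ax":0,"ay":0,"az":0,"jaw":1},{"x":0.0096,"y":0.036,"z":0,"ax":0,"ay":0,"az":0,"jaw":1},{"x":0.0096,"y":0.036,"z":0,"ax":0,"ay":0,"az":0,"jaw":1}]' 100
python3 -c "
from m import *
shank(6)
p=cv2.imread('pics/top6.png')[150:200,110:170];q=cv2.imread('pics/top5.png')[150:200,110:170]
a=cv2.imread('pics/side6.png')[110:220,200:310]
o=np.zeros((600,800,3),np.uint8);o[:330,:396]=cv2.resize(p,(396,330),interpolation=2);o[:330,400:796]=cv2.resize(q,(396,330),interpolation=2);o[335:600,:265]=cv2.resize(a,(265,265));cv2.imwrite('pics/c6.png',o)"
```

```text
t: 7.7
position: [0.6116, 0.1028, 0.0432]
ee_rot: [0.794, 0.608, -0.005, 0.003]
wrist_force: [-8.1, -15.4, 19.3]
gripper_width: 0.013
grip_force: 98.8
  fy -0.090 n 17 ztop 0.0657 x 0.0005
  fy -0.078 n 35 ztop 0.0681 x 0.0010
  fy -0.066 n 91 ztop 0.0680 x -0.0009
  fy -0.054 n 43 ztop 0.0684 x -0.0016
  fy -0.042 n 17 ztop 0.0687 x 0.0026
  fy -0.030 n 13 ztop 0.0691 x 0.0023
  fy -0.018 n 17 ztop 0.0689 x 0.0018
  fy -0.006 n 34 ztop 0.1093 x 0.0015
tail-most s of high pts [-0.06376337 -0.06311448]
t 7.8 TCP fixture x,y,z 0.0018320862878478306 0.011117487313903673 0.043241986013391284 heading 15.04138263113775 F [ -8.05 -15.77  19.11] along -17.30229712816473 T [-3.16  1.58  0.1 ]
```

View pics/c6.png

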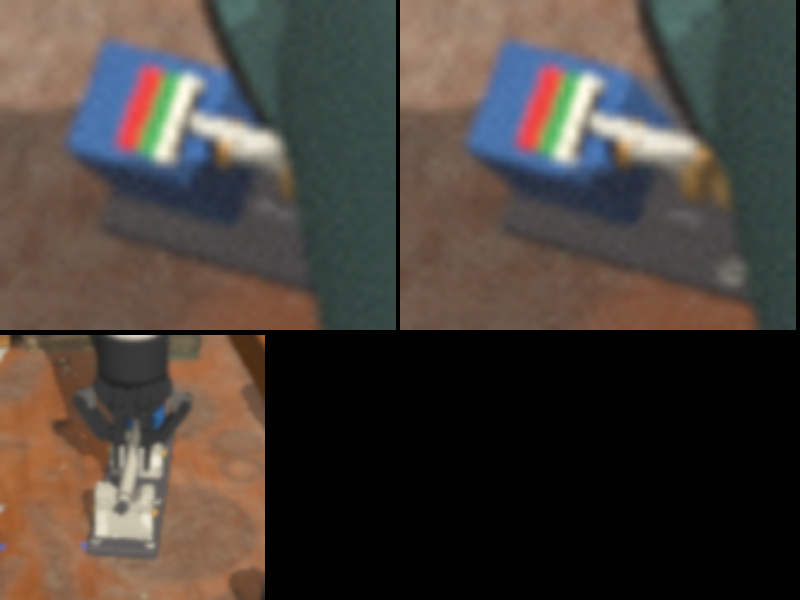

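The pointer is unmoved (crop tip about (195,120) in both frames). The TCP lags by 8 mm with 17 N along the axis and 19 N down, so friction from pressing too hard is holding it. I'll ease the downward push.

```bash
python3 -m jog '[{"x":0,"y":0,"z":0.002,"ax":0,"ay":0,"az":0,"jaw":1},{"x":0,"y":0,"z":0.003,"ax":0,"ay":0,"az":0,"jaw":1},{"x":0,"y":0,"z":0.004,"ax":0,"ay":0,"az":0,"jaw":1},{"x":0,"y":0,"z":0.004,"ax":0,"ay":0,"az":0,"jaw":1},{"x":0,"y":0,"z":0.004,"ax":0,"ay":0,"az":0,"jaw":1}]' 100
cat >> m.py <<'E'
def ends(n):
    d=np.load(f"side{n}.npy");p=cv2.imread(f"pics/side{n}.png");P=cloud("side",d)
    a=np.radians(14.86);ax=np.array([np.sin(a),np.cos(a)]);nx=np.array([ax[1],-ax[0]])
    s=(P[...,:2]-[.607,.0925])@ax;x=(P[...,:2]-[.607,.0925])@nx;z=P[...,2]
    j=(abs(x-.0015)<.006)&(s>-.13)&(s<-.03)&(z>.053)&(z<.11);print("tail end s",np.percentile(s[j],[0,2,5]).round(4))
    d=np.load(f"top{n}.npy");p=cv2.imread(f"pics/top{n}.png");P=cloud("top",d);s=(P[...,:2]-[.607,.0925])@ax;z=P[...,2]
    h=cv2.cvtColor(p,cv2.COLOR_BGR2HSV);k=cv2.inRange(h,(12,90,80),(30,255,255))>0;k&=(s>.09)&(s<.15)&(z>.04);v,u=np.nonzero(k);print("brass px",k.sum(),u.min() if k.any() else 0,np.percentile(s[k],[0,50,98]).round(4) if k.any() else 0)
E
python3 -c "
from m import *
shank(7)
for i in (4,5,6,7):print(i);ends(i)"
```

```text
t: 8.3
position: [0.612, 0.1044, 0.0434]
ee_rot: [0.793, 0.609, -0.004, 0.002]
wrist_force: [-1.7, -11.9, 6.7]
gripper_width: 0.0132
grip_force: 97.6
  fy -0.090 n 10 ztop 0.0650 x 0.0021
  fy -0.078 n 31 ztop 0.0676 x 0.0006
  fy -0.066 n 99 ztop 0.0682 x -0.0010
  fy -0.054 n 41 ztop 0.0689 x -0.0005
  fy -0.042 n 19 ztop 0.0687 x 0.0012
  fy -0.030 n 15 ztop 0.0699 x 0.0023
  fy -0.018 n 13 ztop 0.0689 x 0.0023
  fy -0.006 n 20 ztop 0.1083 x -0.0114
tail-most s of high pts [-0.06822823 -0.06750401]
t 8.4 TCP fixture x,y,z 0.0017659275341970048 0.012803223136639993 0.043353379670268616 heading 15.013612701300389 F [ -2.44 -11.42   6.48] along -11.659660638789349 T [-2.36  0.43 -0.01]
4
tail end s [-0.0954 -0.0951 -0.0946]
brass px 399 115 [0.0901 0.1215 0.1491]
5
tail end s [-0.0952 -0.0944 -0.0938]
brass px 472 143 [0.0902 0.1182 0.1489]
6
tail end s [-0.0872 -0.0866 -0.0863]
brass px 422 143 [0.09   0.1202 0.1489]
7
tail end s [-0.0877 -0.0869 -0.0858]
brass px 431 123 [0.09   0.1189 0.1492]
```

```bash
python3 -m jog '[{"x":0.001,"y":0.004,"z":0,"ax":0,"ay":0,"az":0,"jaw":1},{"x":0.002,"y":0.008,"z":0,"ax":0,"ay":0,"az":0,"jaw":1},{"x":0.003,"y":0.012,"z":0,"ax":0,"ay":0,"az":0,"jaw":1},{"x":0.004,"y":0.016,"z":0,"ax":0,"ay":0,"az":0,"jaw":1},{"x":0.005,"y":0.02,"z":0,"ax":0,"ay":0,"az":0,"jaw":1},{"x":0.0064,"y":0.024,"z":0,"ax":0,"ay":0,"az":0,"jaw":1},{"x":0.0064,"y":0.024,"z":0,"ax":0,"ay":0,"az":0,"jaw":1},{"x":0.0064,"y":0.024,"z":0,"ax":0,"ay":0,"az":0,"jaw":1},{"x":0.0064,"y":0.024,"z":0,"ax":0,"ay":0,"az":0,"jaw":1}]' 100
python3 -c "
from m import *
shank(8);ends(8)
o=np.zeros((600,800,3),np.uint8)
p=cv2.imread('pics/top8.png')[150:200,110:170];q=cv2.imread('pics/top5.png')[150:200,110:170]
o[:330,:396]=cv2.resize(p,(396,330),interpolation=2);o[:330,400:796]=cv2.resize(q,(396,330),interpolation=2)
cv2.imwrite('pics/c8.png',o)"
```

```text
t: 9.3
position: [0.6138, 0.1114, 0.0433]
ee_rot: [0.794, 0.608, -0.006, 0.003]
wrist_force: [-4.7, -16.2, 10.4]
gripper_width: 0.0131
grip_force: 97.8
  fy -0.078 n 39 ztop 0.0663 x -0.0029
  fy -0.066 n 102 ztop 0.0678 x -0.0001
  fy -0.054 n 40 ztop 0.0691 x -0.0003
  fy -0.042 n 20 ztop 0.0688 x 0.0025
  fy -0.030 n 15 ztop 0.0689 x 0.0021
  fy -0.018 n 16 ztop 0.0688 x 0.0024
  fy -0.006 n 13 ztop 0.0689 x 0.0018
tail-most s of high pts [-0.0593556  -0.05898176]
t 9.4 TCP fixture x,y,z 0.001733703561246705 0.0200497810034416 0.04332049200924315 heading 15.062134439243906 F [ -5.03 -16.21  10.43] along -16.960314459304094 T [-3.31  1.03  0.08]
tail end s [-0.0785 -0.0783 -0.078 ]
brass px 401 144 [0.0901 0.1202 0.1491]
```

View pics/c8.png

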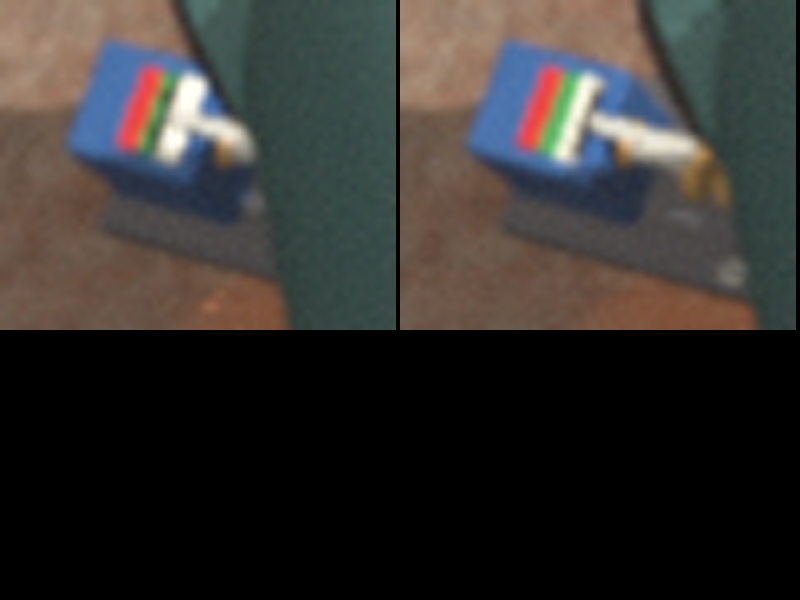

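The pointer (dark bar at crop about (157,120)) has moved to about the white/green edge. I'll measure it along the scale.

```bash
cat >> m.py <<'E'
def pointer(n):
    p=cv2.imread(f"pics/top{n}.png").astype(np.float32)
    c=env.get_calibration("top");R=np.array(c["R"]);t=np.array(c["t"]);K=np.array(c["K"])
    a=np.radians(14.86);ax=np.array([np.sin(a),np.cos(a),0]);nx=np.array([ax[1],-ax[0],0])
    S=np.arange(.145,.21,.001)
    X=np.array([[np.array([.607,.0925,.081])+s*ax+w*nx for s in S] for w in np.arange(-.014,.0145,.002)])
    uv,_=cv2.projectPoints(X.reshape(-1,3),cv2.Rodrigues(R)[0],t,K,np.array([float(c["k1"]),0,0,0]))
    uv=uv.reshape(X.shape[0],-1,2).astype(np.float32)
    return S,cv2.remap(p,uv[...,0],uv[...,1],cv2.INTER_LINEAR)
E
python3 -c "
from m import *
S,a=pointer(5);S,b=pointer(8)
A=np.median(a[[1,2,3,11,12,13]],0);B=np.median(b[[1,2,3,11,12,13]],0)
for i in range(0,len(S)):print(round(S[i]*1000),A[i].astype(int),B[i].astype(int))"
```

```text
145 [100  89  75] [65 73 67]
146 [105  89  70] [65 70 63]
147 [114  84  69] [65 67 59]
148 [123  85  64] [66 64 56]
149 [133  90  62] [73 63 51]
150 [143  97  65] [80 63 51]
151 [154 103  68] [93 67 51]
152 [164 109  71] [108  74  52]
153 [171 113  73] [120  82  55]
154 [173 116  75] [129  88  59]
155 [173 115  75] [137  94  67]
156 [169 113  74] [150 114  89]
157 [162 111  78] [167 136 116]
158 [149 107  81] [184 165 152]
159 [138 106  89] [205 198 189]
160 [130 114 107] [222 227 224]
161 [131 133 133] [235 244 244]
162 [149 162 166] [240 250 251]
163 [174 194 199] [243 253 254]
164 [195 218 222] [241 252 253]
165 [209 231 233] [237 250 252]
166 [213 237 234] [226 240 243]
167 [208 238 226] [198 215 218]
168 [184 228 198] [166 184 186]
169 [159 216 166] [133 155 150]
170 [137 203 137] [103 131 114]
171 [116 190 114] [ 84 122  91]
172 [104 180 106] [ 78 127  88]
173 [ 97 173 113] [ 78 133 104]
174 [ 93 164 135] [ 79 137 130]
175 [ 88 150 160] [ 79 134 158]
176 [ 81 130 185] [ 77 123 185]
177 [ 74 109 209] [ 73 107 209]
178 [ 70  92 227] [ 69  91 227]
179 [ 70  81 232] [ 70  81 232]
1
[... 258 characters left out ...]
 [170 116  82] [170 115  79]
189 [171 116  76] [172 115  75]
190 [172 116  76] [172 115  74]
191 [172 117  76] [172 116  75]
192 [172 116  76] [171 116  75]
193 [172 116  76] [171 116  75]
194 [171 115  76] [171 115  75]
195 [171 115  75] [171 115  75]
196 [171 115  75] [170 114  74]
197 [170 115  76] [168 114  75]
198 [166 113  77] [165 113  76]
199 [161 112  81] [161 112  80]
200 [151 109  87] [150 108  86]
201 [140 107  95] [138 105  93]
202 [125 105 106] [123 103 103]
203 [111 104 114] [110 103 113]
204 [ 99 103 122] [100 103 122]
205 [ 92 104 128] [ 92 103 127]
206 [ 89 106 133] [ 89 105 132]
207 [ 89 108 136] [ 88 107 135]
208 [ 90 109 139] [ 89 108 138]
209 [ 91 111 141] [ 90 110 141]
```

```bash
cat >> m.py <<'E'
def stopmm(n,m=5):
    S,a=pointer(m);S,b=pointer(n);r=(1,2,3,11,12,13)
    A=np.median(a[list(r)],0)[...,1];B=np.median(b[list(r)],0)[...,1]
    k=(S>.154)&(S<.182);q=np.log(B/A)[k];s=S[k]
    w1=np.clip(q-.08,0,None)*(s<.166);w2=np.clip(-q-.05,0,None)*(s>.162)
    print("pointer from",(w1@s/w1.sum()*1e3).round(2),"to",(w2@s/w2.sum()*1e3).round(2),"shift",((w2@s/w2.sum()-w1@s/w1.sum())*1e3).round(2))
E
python3 -c "
from m import *
stopmm(8,0);stopmm(8,3);stopmm(8,5);stopmm(7,0);stopmm(6,0)"
```

```text
pointer from 160.29 to 170.68 shift 10.39
pointer from 160.17 to 170.81 shift 10.65
pointer from 160.16 to 170.86 shift 10.71
pointer from 158.94 to 164.0 shift 5.06
pointer from 162.0 to nan shift nanm.py:36: RuntimeWarning: invalid value encountered in scalar divide
  print("pointer from",(w1@s/w1.sum()*1e3).round(2),"to",(w2@s/w2.sum()*1e3).round(2),"shift",((w2@s/w2.sum()-w1@s/w1.sum())*1e3).round(2))
```

```bash
python3 -m jog '[{"x":0.0007,"y":0.0025,"z":0,"ax":0,"ay":0,"az":0,"jaw":1},{"x":0.0013,"y":0.005,"z":0,"ax":0,"ay":0,"az":0,"jaw":1},{"x":0.0013,"y":0.005,"z":0,"ax":0,"ay":0,"az":0,"jaw":1},{"x":0.0013,"y":0.005,"z":0,"ax":0,"ay":0,"az":0,"jaw":1},{"x":0.0013,"y":0.005,"z":0,"ax":0,"ay":0,"az":0,"jaw":1},{"x":0.0013,"y":0.005,"z":0,"ax":0,"ay":0,"az":0,"jaw":1},{"x":0.0013,"y":0.005,"z":0,"ax":0,"ay":0,"az":0,"jaw":1},{"x":0.0013,"y":0.005,"z":0,"ax":0,"ay":0,"az":0,"jaw":1}]' 100
python3 -c "
from m import *
shank(9);ends(9);stopmm(9,0);stopmm(9,5)
o=np.zeros((600,800,3),np.uint8)
p=cv2.imread('pics/top9.png')[150:200,110:170];q=cv2.imread('pics/side9.png')[110:210,210:310]
o[:330,:396]=cv2.resize(p,(396,330),interpolation=2);o[:400,400:800]=cv2.resize(q,(400,400),interpolation=2)
cv2.imwrite('pics/c9.png',o)"
```

```text
t: 10.2
position: [0.6141, 0.1126, 0.0433]
ee_rot: [0.794, 0.608, -0.006, 0.003]
wrist_force: [-5.2, -17.6, 12.2]
gripper_width: 0.0128
grip_force: 97.9
  fy -0.078 n 33 ztop 0.0670 x 0.0029
  fy -0.066 n 107 ztop 0.0670 x -0.0022
  fy -0.054 n 41 ztop 0.0684 x -0.0017
  fy -0.042 n 20 ztop 0.0687 x 0.0025
  fy -0.030 n 15 ztop 0.0691 x 0.0012
  fy -0.018 n 15 ztop 0.0685 x 0.0023
  fy -0.006 n 12 ztop 0.0688 x 0.0027
tail-most s of high pts [-0.05908867 -0.05905109]
t 10.3 TCP fixture x,y,z 0.0017645072314685152 0.021267841479530248 0.04332870361576735 heading 15.083365436910043 F [ -5.37 -18.2   11.23] along -18.972910699074962 T [-3.62  1.21  0.11]
tail end s [-0.078  -0.0778 -0.0774]
brass px 415 115 [0.0901 0.1201 0.1491]
pointer from 160.4 to 172.42 shift 12.03
pointer from 160.27 to 172.55 shift 12.28
```

View pics/c9.png

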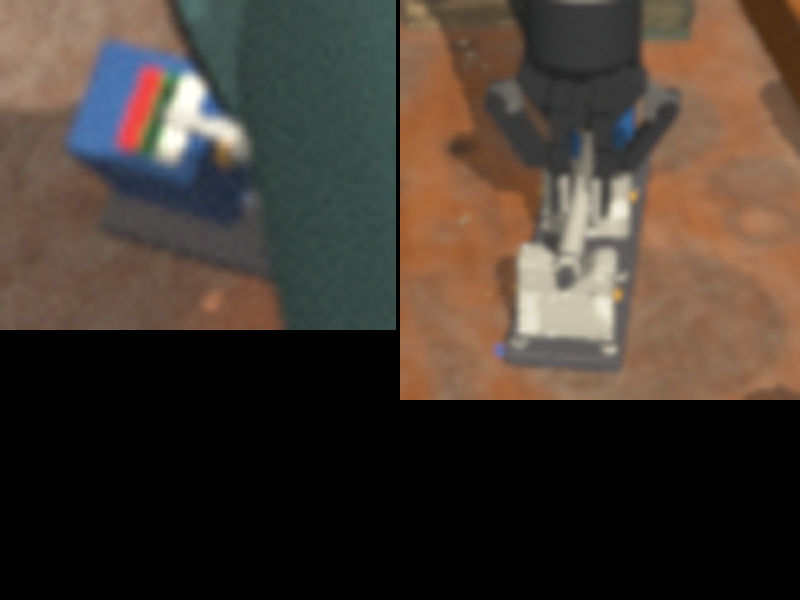

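The pointer stands about mid-green (12.0–12.3 mm), with the shank lying in the V. Next I'll check that it sits level, since the tool has tilted slightly.

```bash
python3 -c "
from m import *
from scipy.spatial.transform import Rotation as R
a=np.radians(14.86);ax=np.array([np.sin(a),np.cos(a)]);nx=np.array([ax[1],-ax[0]])
o=env.get_obs();M=R.from_quat(o['ee_rot']).as_matrix();print('tool x z-comp (deg)',np.degrees(M[2,0]),'tool y',np.degrees(M[2,1]))
for n in (4,5,6,7,8,9):
    P=cloud('side',np.load(f'side{n}.npy'))[100:240,200:320].reshape(-1,3)
    s=(P[:,:2]-[.607,.0925])@ax;x=(P[:,:2]-[.607,.0925])@nx;z0=.1035 if n==4 else .0685
    s0=[0,0,0,0,.0045,.0045,.0125,.0125,.0205,.0217][n]-.087
    j=(abs(x-.0015)<.005)&(s>s0)&(s<.0)&(abs(P[:,2]-z0)<.006)
    for _ in range(3):
        c=np.polyfit(s[j],P[j,2],1);j&=abs(P[:,2]-np.polyval(c,s))<.0025
    print(n,j.sum(),'slope deg',np.degrees(c[0]).round(2),'z at -.06',np.polyval(c,-.06).round(4))
"
```

```text
tool x z-comp (deg) -0.7840539357211991 tool y -0.15521267443194142
4 72 slope deg 0.07 z at -.06 0.1031
5 70 slope deg 0.08 z at -.06 0.0687
6 58 slope deg 0.22 z at -.06 0.0678
7 58 slope deg 0.41 z at -.06 0.0677
8 54 slope deg 0.06 z at -.06 0.0681
9 52 slope deg -0.02 z at -.06 0.0678
```

The spindle measures level, but the tool is 0.8° nose-down in the grip, which could unload the rear block. I'll take the twist out.

```bash
python3 -m jog '[{"x":0,"y":0,"z":0,"ax":0.003,"ay":-0.001,"az":0,"jaw":1},{"x":0,"y":0,"z":0,"ax":0.006,"ay":-0.002,"az":0,"jaw":1},{"x":0,"y":0,"z":0,"ax":0.008,"ay":-0.002,"az":0,"jaw":1},{"x":0,"y":0,"z":0,"ax":0.008,"ay":-0.002,"az":0,"jaw":1},{"x":0,"y":0,"z":0,"ax":0.008,"ay":-0.002,"az":0,"jaw":1},{"x":0,"y":0,"z":0,"ax":0.008,"ay":-0.002,"az":0,"jaw":1},{"x":0,"y":0,"z":0,"ax":0.008,"ay":-0.002,"az":0,"jaw":1},{"x":0,"y":0,"z":0,"ax":0.008,"ay":-0.002,"az":0,"jaw":1}]' 100
python3 -c "
from m import *
from scipy.spatial.transform import Rotation as R
shank(10);ends(10);stopmm(10,0);stopmm(10,5)
a=np.radians(14.86);ax=np.array([np.sin(a),np.cos(a)]);nx=np.array([ax[1],-ax[0]])
o=env.get_obs();M=R.from_quat(o['ee_rot']).as_matrix();print('tool tilt',np.degrees(M[2,0]),np.degrees(M[2,1]),abs(o['qd']).max())
P=cloud('side',np.load('side10.npy'))[100:240,200:320].reshape(-1,3)
s=(P[:,:2]-[.607,.0925])@ax;x=(P[:,:2]-[.607,.0925])@nx
j=(abs(x-.0015)<.005)&(s>-.0655)&(s<0)&(abs(P[:,2]-.0685)<.006)
for _ in range(3):
    c=np.polyfit(s[j],P[j,2],1);j&=abs(P[:,2]-np.polyval(c,s))<.0025
print('slope',np.degrees(c[0]),np.polyval(c,-.06))
"
```

```text
t: 11.1
position: [0.6142, 0.1129, 0.0433]
ee_rot: [0.794, 0.608, -0.001, -0.001]
wrist_force: [-6.8, -15.8, 11.1]
gripper_width: 0.0135
grip_force: 98.0
  fy -0.078 n 38 ztop 0.0680 x -0.0025
  fy -0.066 n 99 ztop 0.0672 x 0.0005
  fy -0.054 n 41 ztop 0.0686 x -0.0010
  fy -0.042 n 20 ztop 0.0678 x 0.0022
  fy -0.030 n 15 ztop 0.0685 x 0.0028
  fy -0.018 n 15 ztop 0.0690 x 0.0021
  fy -0.006 n 14 ztop 0.0690 x 0.0029
tail-most s of high pts None
t 11.2 TCP fixture x,y,z 0.0017498229404025669 0.021597578950283202 0.043329033768261214 heading 15.08471054106451 F [ -6.58 -17.22  11.48] along -18.330759824113308 T [-3.62  1.2   0.05]
tail end s [-0.0802 -0.0785 -0.0771]
brass px 433 143 [0.0902 0.1203 0.1488]
pointer from 160.21 to 172.55 shift 12.35
pointer from 160.12 to 172.67 shift 12.55
tool tilt -0.013966915472608235 -0.15986209696395648 0.0013678580071260508
slope 0.13674160589738568 0.06771754489716565
```

```bash
python3 -c "
from plant import env
print(env.finish_job())"
```

```text
the job is handed in; nothing more can be done
None
```

The spindle is lying level in both V-blocks and is held with its head pressing the stop back about 12 mm, pointer mid-green by the camera; the jar, tin and pliers were not touched, and the job was handed in at about 11 s.

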